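Sort a left-hand and a right-hand bracket into their spring-door trays

TASK

A left-hand and a right-hand angle bracket lie mixed in front of two covered trays; each tray shows on its cover a small sample of the bracket it takes. Slide each bracket along the worktop, without lifting it, through the spring door of its own tray, far enough that both door leaves spring shut behind it, and leave the other things on the bench where they are.

Things in the scene. Friction and masses are not known exactly. Their poses are not given: they have to be found in the camera images.
- bracket_lh: left-hand bracket: loose, aluminium, 0.12 kg, 64 x 50 x 26 mm, mirror image of the other. Origin (within 4 mm of the centre of mass): underside, centre of its strip; x along the strip to its front, z up. Strip 64 (x) x 24 (y) x 4 high; flat arm at the front, x +8 to +32, 4 high, reaches y = +38: seen from above with the rear end nearest you it points LEFT. Starts front away from the robot within 0.3 rad
- bracket_lh_flange (a point): upright flange of that bracket, this point midway along its top edge: 26 mm high, 4 thick, along the whole strip on the side away from the arm (bracket's y = -8 inner to -12 mm outer face). Another closes the rear end of the strip (x -32 to -28, y -12 to +22); a lip 12 high edges the whole front (x +28 to +32)
- tray_lh: tray for left-hand brackets: fixed, grey, no floor or sill; left or right of the other. Origin: middle of the doorway on the worktop; x points into the tray (within 0.1 rad of world x), y left, z up. Walls 40 mm high from x = 0, inner faces y = -42, +42, back wall x = 125; low screw lugs outside to y = -58, +58. Open above from x = 0 to 60. Two spring leaves shut the doorway
- tray_lh_sample (a point): centre of the underside of the 0.6-size sample left-hand bracket fixed on top of that tray's clear cover, turned like the bracket that belongs inside. The cover spans tray x = 60 to 129 mm, underside 40, top 43 mm high; the sample reaches x = 84 to 126 and 62 mm high
- bracket_rh: right-hand bracket: loose, aluminium, 0.12 kg, 64 x 50 x 26 mm, mirror image of the other. Origin (within 4 mm of the centre of mass): underside, centre of its strip; x along the strip to its front, z up. Strip 64 (x) x 24 (y) x 4 high; flat arm at the front, x +8 to +32, 4 high, reaches y = -38: seen from above with the rear end nearest you it points RIGHT. Starts front away from the robot within 0.3 rad
- bracket_rh_flange (a point): upright flange of that bracket, this point midway along its top edge: 26 mm high, 4 thick, along the whole strip on the side away from the arm (bracket's y = +8 inner to +12 mm outer face). Another closes the rear end of the strip (x -32 to -28, y +12 to -22); a lip 12 high edges the whole front (x +28 to +32)
- tray_rh: tray for right-hand brackets: fixed, grey, no floor or sill; left or right of the other. Origin: middle of the doorway on the worktop; x points into the tray (within 0.1 rad of world x), y left, z up. Walls 40 mm high from x = 0, inner faces y = -42, +42, back wall x = 125; low screw lugs outside to y = -58, +58. Open above from x = 0 to 60. Two spring leaves shut the doorway
- tray_rh_sample (a point): centre of the underside of the 0.6-size sample right-hand bracket fixed on top of that tray's clear cover, turned like the bracket that belongs inside. The cover spans tray x = 60 to 129 mm, underside 40, top 43 mm high; the sample reaches x = 84 to 126 and 62 mm high
- tray_lh_leaf_l (a joint): left spring leaf of the left-hand tray's door: 34 mm long, 3 thick, from 7 to 27 mm above the worktop, hinged upright at the left doorpost (38 mm from the middle). 0 = shut across the doorway, grows to 1.5 rad as it swings into the tray; a weak spring (under 1 N at its tip) shuts it. It can shut only when nothing is within 34 mm behind the doorway.
- tray_lh_leaf_r (a joint): right spring leaf of the left-hand tray's door: 34 mm long, 3 thick, from 7 to 27 mm above the worktop, hinged upright at the right doorpost (38 mm from the middle). 0 = shut across the doorway, grows to 1.5 rad as it swings into the tray; a weak spring (under 1 N at its tip) shuts it. It can shut only when nothing is within 34 mm behind the doorway.
- tray_rh_leaf_l (a joint): left spring leaf of the right-hand tray's door: 34 mm long, 3 thick, from 7 to 27 mm above the worktop, hinged upright at the left doorpost (38 mm from the middle). 0 = shut across the doorway, grows to 1.5 rad as it swings into the tray; a weak spring (under 1 N at its tip) shuts it. It can shut only when nothing is within 34 mm behind the doorway.
- tray_rh_leaf_r (a joint): right spring leaf of the right-hand tray's door: 34 mm long, 3 thick, from 7 to 27 mm above the worktop, hinged upright at the right doorpost (38 mm from the middle). 0 = shut across the doorway, grows to 1.5 rad as it swings into the tray; a weak spring (under 1 N at its tip) shuts it. It can shut only when nothing is within 34 mm behind the doorway.
- tape: roll of tape lying flat between the trays, 100 across, 18 high, loose, to be left alone; origin at the centre of its underside
- stapler: stapler, 128 long, 36 wide, 65 high, right of the work, loose, to be left alone; origin at the centre of its underside
- mug: white mug, 82 across, 114 with its handle, 91 high, left of the work, loose, to be left alone; origin at the centre of its underside
- dropper_bottle: small dropper bottle, 34 across, 102 high, left of the work, loose, to be left alone; origin at the centre of its underside
- glue_stick: glue stick lying down, 96 long, 27 thick, right of the work, loose, to be left alone; origin at the centre of its underside
Not all that is in view belongs to the job. Leave any blue or turquoise look-alike of the bracket_rh alone.

How it is judged (in metres and radians):
At the end, for the whole second after the job is handed in: Each bracket lies flat and at rest on the worktop inside the tray of its own hand (its origin 45 to 115 mm behind the doorway and within 40 mm of the tray's middle line), and all four door leaves are shut (within 0.12 rad) (x of bracket_lh in the frame of tray_lh between 0.045 and 0.115 m and y of bracket_lh in the frame of tray_lh between -0.04 and 0.04 m and height (world z) of each of bracket_lh, bracket_rh below 0.008 m and angle between each of bracket_lh, bracket_rh's own z axis and vertical below 0.15 rad and linear speed of each of bracket_lh, bracket_rh below 0.02 m/s and value of joint each of tray_lh_leaf_l, tray_lh_leaf_r, tray_rh_leaf_l, tray_rh_leaf_r below 0.12 rad and x of bracket_rh in the frame of tray_rh between 0.045 and 0.115 m and y of bracket_rh in the frame of tray_rh between -0.04 and 0.04 m); the robot touches nothing.
It fails at once if the left-hand bracket is lifted more than 15 mm off the worktop or tipped over (height (world z) of bracket_lh above 0.015 m or angle between bracket_lh's own z axis and vertical above 0.6 rad).
It fails at once if the right-hand bracket is lifted more than 15 mm off the worktop or tipped over (height (world z) of bracket_rh above 0.015 m or angle between bracket_rh's own z axis and vertical above 0.6 rad).
It fails at once if one of the bystanders (tape roll, stapler, mug, dropper bottle, glue stick) is moved more than 30 mm (distance of any of tape, stapler, mug, dropper_bottle, glue_stick from where it was at the start of the episode above 0.03 m).
It also fails if it takes over 69 s, if anything falls off the work surface, if the arm or the gripper's body presses on something with over 40 N, if the wrist force passes 120 N, or if a joint passes its speed limit or range.

ROBOT

A 6-joint arm with a two-finger parallel gripper is mounted at the origin on a cart in front of the work surface, level with it; the furniture and walls round the work are solid. World frame = base frame: x ahead of the robot, y to its left, z up, the work surface at z = 0. Lengths are in mm, angles in rad, forces in N, time in s.
With the tool pointing down it reaches from about 400 to 825 mm from the base axis. Payload 7 kg.
Tool frame: the origin (TCP) lies at the very end of the fingers, on their centre line; the grasp point (between the pads) lies 19 mm behind it; z points along the fingers, y is the direction in which the jaws open and shut (so a half turn about z gives the same grasp; the last joint's range is limited). The gripper opens to 88 mm and grips with 3 to 60 N. Pads are 19 mm wide; open, the fingers measure 130 mm over their backs; the gripper's body (78 mm by 193 mm) begins 47 mm behind the grasp point.
Start: joints at [1.555, 0.359, 0.012, 0, -1.224, -0.288], TCP at [201.934, 644.064, 226.561] pointing down, gripper open.
Joint ranges: [-3.07, 3.07], [-1.43, 2.12], [-1.02, 1.25], [-3.03, 1.67], [-3.05, -0], [-3.03, 3.03]. Speed limits (rad/s): [2.39, 2.39, 3.01, 3.14, 3.14, 3.14].

INTERFACE

Orientations are given as a unit quaternion [x, y, z, w].
In Python, from plant import bot gives the robot as it stands. Calls block until the motion is done:
- bot.move_ptp(position, orientation): joint-space move of the TCP to a pose.
- bot.line_to(position, velocity=150, ori=None): straight line of the TCP; ori=None keeps the orientation; velocity is the mean speed in mm/s.
- bot.move_joints(angles): joint-space move.
- bot.move_gripper(opening, force=None): finger opening in mm; force is the grip in N (None keeps the last); returns when the fingers have stopped.
- bot.pause(seconds).
- bot.solve_ik(position, orientation): joint angles nearest the present ones, or None.
- bot.read_state(): the state.
- bot.camera(name): name is "side" or "top"; returns the picture (384x512x3 uint8, red, green, blue); there is no depth.
- bot.get_calibration(name): a dict with "fx", "fy", "cx", "cy" (pixels), "distortion" ([k1, k2, p1, p2, k3] as OpenCV has them; the pictures are not rectified), "view" (4x4, takes a point from world to camera coordinates). Camera axes: x right, y up, looking along -z (the intrinsics and any distortion apply to the point x, -y, -z); pixel columns grow to the right and rows downward; lengths in mm; the calibration is good to about 2 mm. A picture is of the moment at which its call begins. get_calibration takes no time and is no camera call.
A pose or a line that the arm cannot do raises bot.Unreachable and nothing moves.
- bot.close_job(): hands the job in, once; it reports no verdict.
The state is a dict: "t": time; "joint_pos": joint angles; "qvel": joint speeds; "tau": joint torques, N m; "tcp_pos": TCP position; "eef_rot": TCP orientation; "contact_force": force on the tool from outside, world axes, zero at the start; "moment": the same for the moment, N m; "width": finger opening in mm.
Only numpy, scipy, OpenCV 4.12 (cv2) and the standard library are available. Lean on these libraries where they do the work, as an engineer would, in place of code of your own. Each camera call takes 0.05 s, during which the arm holds its last target.

## Working session

There is one attempt and no reset: what is moved stays moved. The work goes in short steps, each a Python script; the robot and the scene stay as the last script left them, time stands still between calls to the robot, and variables do not carry over. Pictures are saved under pics/ and viewed, and the job is handed in when it is done.

```bash
mkdir -p pics; ls; python3 - <<'E'
from plant import bot
import cv2,numpy as np
for n in("top","side"):
    im=bot.camera(n); cv2.imwrite(f"pics/{n}0.png",im[:,:,::-1])
    c=bot.get_calibration(n); print(n,{k:np.round(v,4).tolist() for k,v in c.items()})
s=bot.read_state(); print(s)
E
```

```text
pics
top {'fx': 428.2929, 'fy': 428.2929, 'cx': 257.5961, 'cy': 192.5518, 'distortion': [-0.0313, 0.0, 0.0, 0.0, 0.0], 'view': [[0.0314, -0.9995, 0.0023, 36.8357], [0.9766, 0.0312, 0.2128, -601.7413], [-0.2128, -0.0045, 0.9771, -1259.7684], [0.0, 0.0, 0.0, 1.0]]}
side {'fx': 496.6575, 'fy': 496.6575, 'cx': 253.9268, 'cy': 189.7287, 'distortion': [-0.1231, 0.0, 0.0, 0.0, 0.0], 'view': [[0.8262, -0.5628, -0.0234, -490.7542], [0.2479, 0.3259, 0.9123, -230.2269], [-0.5058, -0.7596, 0.4088, -1086.2566], [0.0, 0.0, 0.0, 1.0]]}
{'t': 0.1, 'joint_pos': array([ 1.55511229e+00,  3.59330353e-01,  1.11594876e-02, -2.86124694e-04,
       -1.22407404e+00, -2.88079429e-01]), 'qvel': array([ 0.00160858, -0.00083789,  0.0029485 ,  0.00196363,  0.00169918,
        0.000629  ]), 'tau': array([-1.74645062e-03, -5.84163702e+01,  2.93747020e+01,  7.01543212e+00,
        1.01817143e-02, -5.15695569e-05]), 'tcp_pos': array([201.81820415, 643.6819617 , 225.71456218]), 'eef_rot': array([ 9.88480485e-01, -1.51346582e-01, -3.49261116e-05,  7.35846299e-04]), 'contact_force': array([-0.47966442, -0.17326083, -0.71884454]), 'moment': array([-0.01583795,  0.00152212,  0.05064497]), 'width': 87.54742236814077}
```

View pics/top0.png

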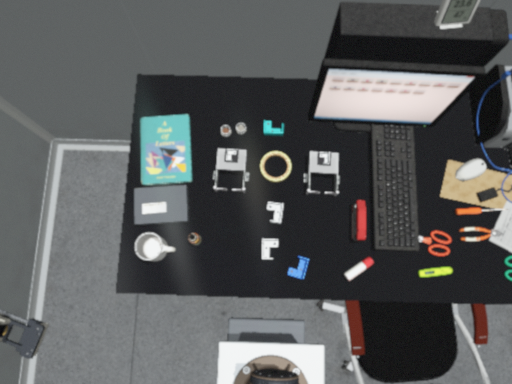

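View pics/side0.png

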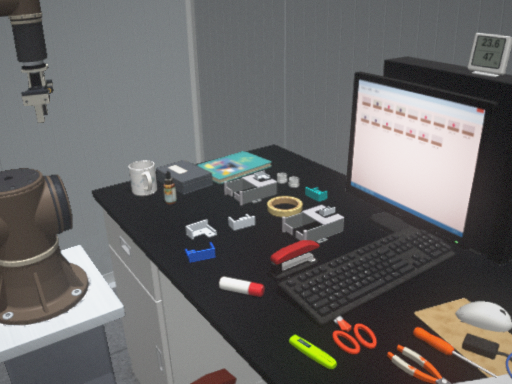

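```bash
python3 - <<'E'
import cv2
im=cv2.imread("pics/top0.png")
cv2.imwrite("pics/top0a.png",cv2.resize(im[90:200,120:320],None,fx=4,fy=4,interpolation=cv2.INTER_CUBIC))
cv2.imwrite("pics/top0b.png",cv2.resize(im[180:330,140:340],None,fx=4,fy=4,interpolation=cv2.INTER_CUBIC))
E
```

```text
(no output)
```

View pics/top0a.png

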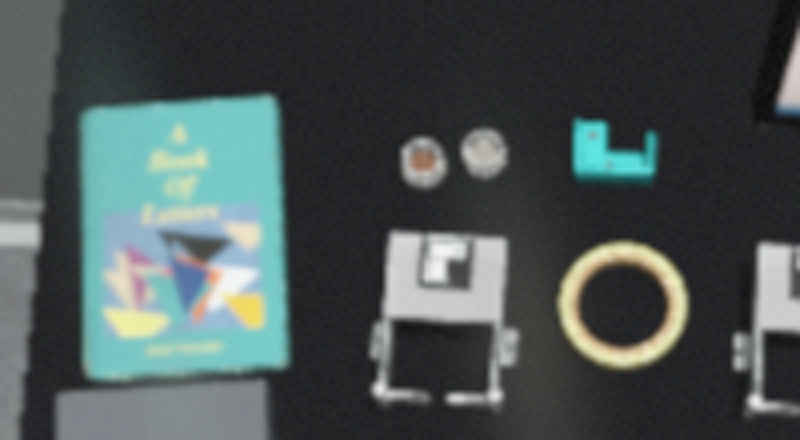

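View pics/top0b.png

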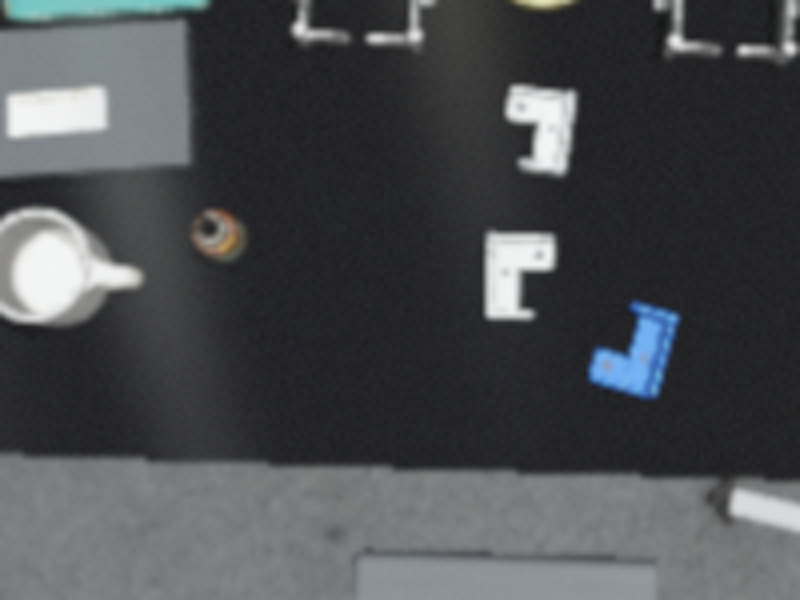

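```bash
python3 - <<'E'
import cv2
im=cv2.imread("pics/side0.png")
cv2.imwrite("pics/side0a.png",cv2.resize(im[150:270,170:370],None,fx=4,fy=4,interpolation=cv2.INTER_CUBIC))
E
```

```text
(no output)
```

View pics/side0a.png

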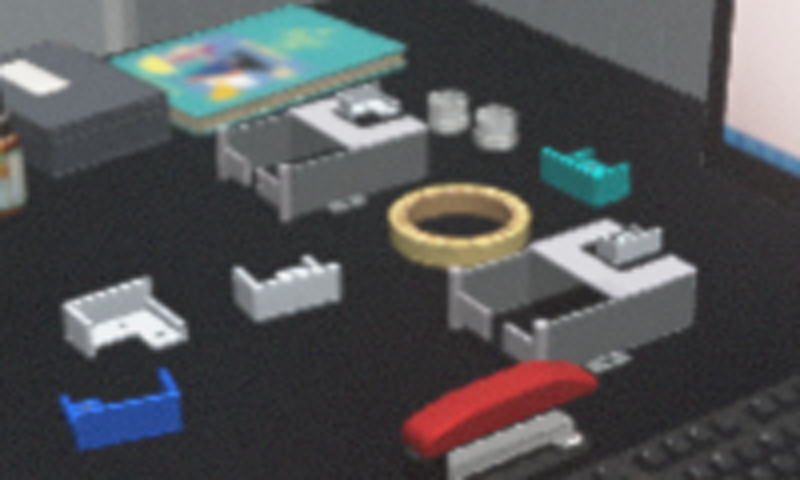

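```bash
python3 - <<'E'
import cv2,numpy as np
im=cv2.imread("pics/top0.png")
a=cv2.resize(im[140:200,205:255],None,fx=8,fy=8,interpolation=cv2.INTER_CUBIC)
b=cv2.resize(im[140:200,297:347],None,fx=8,fy=8,interpolation=cv2.INTER_CUBIC)
cv2.imwrite("pics/trays.png",np.hstack([a,b]))
a=cv2.resize(im[198:228,258:294],None,fx=11,fy=11,interpolation=cv2.INTER_CUBIC)
b=cv2.resize(im[232:262,252:288],None,fx=11,fy=11,interpolation=cv2.INTER_CUBIC)
cv2.imwrite("pics/brk.png",np.hstack([a,b]))
E
cat > h.py <<'E'
from plant import bot
import cv2,numpy as np
def proj(n,P):
    c=bot.get_calibration(n); V=np.array(c["view"]); P=np.atleast_2d(P).astype(float)
    q=P@V[:3,:3].T+V[:3,3]; q=q*[1,-1,-1]
    K=np.array([[c["fx"],0,c["cx"]],[0,c["fy"],c["cy"]],[0,0,1]])
    return cv2.projectPoints(q,np.zeros(3),np.zeros(3),K,np.array(c["distortion"],float))[0][:,0]
def unproj(n,uv,z):
    c=bot.get_calibration(n); V=np.array(c["view"])
    K=np.array([[c["fx"],0,c["cx"]],[0,c["fy"],c["cy"]],[0,0,1]])
    u=cv2.undistortPoints(np.atleast_2d(uv).astype(float)[:,None],K,np.array(c["distortion"],float))[:,0]
    d=np.c_[u[:,0],-u[:,1],-np.ones(len(u))]@V[:3,:3]
    o=-V[:3,:3].T@V[:3,3]
    return o+d*((z-o[2])/d[:,2])[:,None]
E
python3 - <<'E'
from h import *
print(unproj("top",[[276,212],[270,248],[231,155],[323,158]],4).round(0))
E
```

```text
[[ 552.   -5.    4.]
 [ 436.   11.    4.]
 [ 738.  148.    4.]
 [ 737. -156.    4.]]
```

View pics/trays.png

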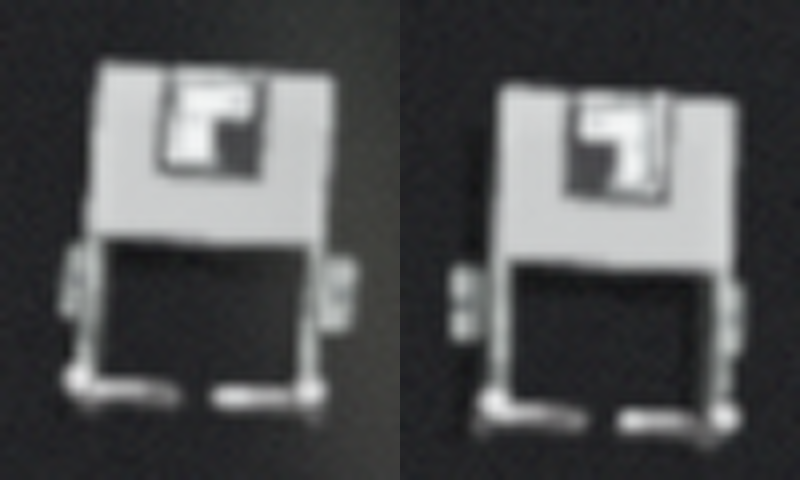

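View pics/brk.png

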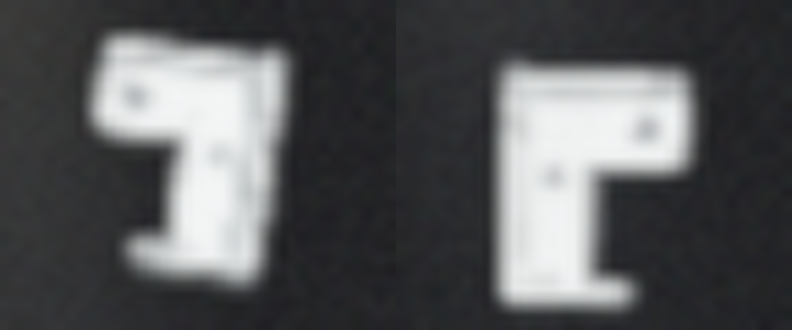

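The front bracket at (270,248) has its arm pointing right, so it is bracket_rh. The rear one at (276,212) has its arm pointing left, so it is bracket_lh. The blue part at (299,267) and the turquoise part at (274,128) are decoys. The left tray (231,170) shows a sample with its arm pointing right, so it is tray_rh. The right tray (323,173) shows one pointing left, so it is tray_lh. Next I fit the poses.

```bash
cat >> h.py <<'E'
from scipy.optimize import minimize, least_squares
def boxpts(b):
    x0,x1,y0,y1,z0,z1=b
    return np.array([[x,y,z] for x in(x0,x1) for y in(y0,y1) for z in(z0,z1)],float)
def bracket(h): # h=+1 lh, -1 rh
    B=[(-32,32,-12,12,0,4),(8,32,12,38,0,4),(-32,32,-12,-8,0,26),(-32,-28,-12,22,0,26),(28,32,-12,38,0,12)]
    return [(a,b,*sorted((h*c,h*d)),e,f) for a,b,c,d,e,f in B]
def xf(p,P):
    c,s=np.cos(p[2]),np.sin(p[2]); return np.c_[p[0]+c*P[:,0]-s*P[:,1],p[1]+s*P[:,0]+c*P[:,1],P[:,2]]
S=8
def render(n,p,boxes,roi):
    u0,v0,u1,v1=roi; m=np.zeros(((v1-v0)*S,(u1-u0)*S),np.uint8)
    for b in boxes:
        q=(proj(n,xf(p,boxpts(b)))-[u0,v0]+.5)*S-.5
        cv2.fillConvexPoly(m,cv2.convexHull(np.round(q*16).astype(np.int32)),1,lineType=8,shift=4)
    m=cv2.resize(m.astype(np.float32),None,fx=1/S,fy=1/S,interpolation=cv2.INTER_AREA)
    return cv2.GaussianBlur(m,(0,0),.6)
def fit(ims,p0,boxes,cams=("top",),pad=8,hi=255):
    rois={}
    for n in cams:
        q=np.vstack([proj(n,xf(p0,boxpts(b))) for b in boxes]); a=np.floor(q.min(0)-pad).astype(int); b=np.ceil(q.max(0)+pad).astype(int)
        rois[n]=(*a,*b)
    def cost(p,scale=False):
        c=0
        for n in cams:
            r=rois[n]; g=ims[n][r[1]:r[3],r[0]:r[2]].astype(float).mean(2)
            m=render(n,p,boxes,r); A=np.c_[m.ravel(),np.ones(m.size)]
            x,*_=np.linalg.lstsq(A,g.ravel(),rcond=None); c+=((A@x-g.ravel())**2).mean()
        return c
    best=None
    for da in(-.15,0,.15):
        q=np.array(p0,float); q[2]+=da
        r=minimize(cost,q,method="Nelder-Mead",options=dict(initial_simplex=[q,q+[6,0,0],q+[0,6,0],q+[0,0,.1]],xatol=.02,fatol=.01))
        if best is None or r.fun<best.fun: best=r
    return best.x,best.fun
E
cat > p.py <<'E'
from h import *
ims={n:cv2.imread(f"pics/{n}0.png") for n in("top","side")}
for nm,h,p0 in(("lh",1,(545,-10,-.1)),("rh",-1,(434,18,0))):
    for cams in(("top",),("side",),("top","side")):
        p,f=fit(ims,p0,bracket(h),cams); print(nm,cams,p.round(3),round(f,1))
    # wrong hand check
    p,f=fit(ims,p0,bracket(-h),("top",)); print("  wrong hand",p.round(2),round(f,1))
def px(X,o): return (np.array(X,float)+.5)/8-.5+o
for nm,o,C,gap in(("left",(205,140),[(90,236),(317,243),(100,63),(333,75)],(195,395)),("right",(297,140),[(95,262),(328,270),(100,85),(335,97)],(203,418))):
    w=unproj("top",px(C,np.array(o)),43)[:,:2]
    print(nm,w.round(1).tolist(),"gap",unproj("top",px([gap],np.array(o)),22).round(1))
    y0=148 if nm=="left" else -156
    def res(q):
        P=np.array([(60,q[3],43),(60,-q[3],43),(129,q[3],43),(129,-q[3],43)],float)
        return (xf(q,P)[:,:2]-w).ravel()
    r=least_squares(res,[690,y0,0,45]); print("  tray",r.x.round(3),r.fun.round(1))
E
python3 p.py
```

```text
lh ('top',) [ 5.49479e+02 -1.05040e+01 -1.00000e-01] 197.6
lh ('side',) [ 5.50635e+02 -8.26200e+00 -9.10000e-02] 126.4Traceback (most recent call last):
  File "p.py", line 5, in <module>
    p,f=fit(ims,p0,bracket(h),cams); print(nm,cams,p.round(3),round(f,1))
        ~~~^^^^^^^^^^^^^^^^^^^^^^^^
  File "h.py", line 47, in fit
    r=minimize(cost,q,method="Nelder-Mead",options=dict(initial_simplex=[q,q+[6,0,0],q+[0,6,0],q+[0,0,.1]],xatol=.02,fatol=.01))
    res = _minimize_neldermead(fun, x0, args, callback, bounds=bounds,
                               **options)
    fxr = func(xr)
    fx = function(np.copy(x), *(wrapper_args + args))
  File "h.py", line 41, in cost
    m=render(n,p,boxes,r); A=np.c_[m.ravel(),np.ones(m.size)]
  File "h.py", line 28, in render
    q=(proj(n,xf(p,boxpts(b)))-[u0,v0]+.5)*S-.5
       ~~~~^^^^^^^^^^^^^^^^^^^
  File "h.py", line 4, in proj
    c=bot.get_calibration(n); V=np.array(c["view"]); P=np.atleast_2d(P).astype(float)
ValueError: time passes only in moves, steps and waits
```

```bash
python3 - <<'E'
s=open("h.py").read()
s=s.replace('import cv2,numpy as np\n','import cv2,numpy as np,functools\n@functools.cache\ndef cal(n): return bot.get_calibration(n)\n',1).replace('c=bot.get_calibration(n);','c=cal(n);')
open("h.py","w").write(s)
E
python3 p.py; python3 -c "
from plant import bot; print(bot.read_state()['t'])"
```

```text
lh ('top',) [ 5.49479e+02 -1.05040e+01 -1.00000e-01] 197.6
lh ('side',) [ 5.50635e+02 -8.26200e+00 -9.10000e-02] 126.4
lh ('top', 'side') [ 5.49652e+02 -1.00380e+01 -8.80000e-02] 368.0
  wrong hand [ 5.4756e+02 -7.2000e-01  3.5000e-01] 1613.4
rh ('top',) [ 4.33685e+02  2.60450e+01 -1.50000e-02] 207.9
rh ('side',) [ 4.34489e+02  2.74600e+01 -4.00000e-03] 288.9
rh ('top', 'side') [ 4.34017e+02  2.63290e+01 -1.30000e-02] 520.2
  wrong hand [430.93  17.14  -0.49] 1813.8
left [[677.2, 191.3], [677.2, 100.9], [749.4, 191.1], [747.3, 97.2]] gap [[618.5 148.1  22. ]]
  tray [ 6.18329e+02  1.46763e+02 -1.70000e-02  4.60780e+01] [ 1.9  0.5  0.3 -1.3 -1.3 -0.5 -0.8  1.3]
right [[676.0, -103.5], [675.7, -196.3], [749.7, -105.1], [747.8, -199.8]] gap [[ 618.6 -149.6   22. ]]
  tray [ 6.17826e+02 -1.49275e+02 -2.00000e-02  4.68420e+01] [ 2.8 -0.1  1.1 -1.  -2.   0.1 -1.9  1.1]
0.1
```

```bash
cat > p2.py <<'E'
from h import *
ims={n:cv2.imread(f"pics/{n}0.png") for n in("top","side")}
for nm,p0 in(("left",(618.3,147,-.017)),("right",(617.8,-149,-.02))):
    for w in(45,46,47):
        T=[(60,129,-w,w,40,43),(0,129,42,w,0,40),(0,129,-w,-42,0,40),(-1.5,1.5,4,38,7,27),(-1.5,1.5,-38,-4,7,27)]
        for cams in(("top",),("side",)):
            p,f=fit(ims,p0,T,cams,pad=5); print(nm,w,cams,p.round(3),round(f,1))
im=ims["top"].copy()
big=cv2.resize(im[130:270,200:350],None,fx=5,fy=5,interpolation=cv2.INTER_CUBIC)
for p,B in(((618,147,-.018),T),((618,-149.3,-.02),T),((549.5,-10.2,-.095),bracket(1)),((433.8,26.1,-.014),bracket(-1))):
    for b in B:
        q=(proj("top",xf(p,boxpts(b)))-[200,130]+.5)*5-.5
        cv2.polylines(big,[cv2.convexHull(np.round(q).astype(np.int32))],True,(0,0,255),1)
cv2.imwrite("pics/ov0.png",cv2.resize(big,None,fx=.85,fy=.85))
E
python3 p2.py
```

```text
left 45 ('top',) [ 6.19039e+02  1.49036e+02 -3.40000e-02] 910.9
left 45 ('side',) [ 6.53071e+02  2.58780e+02 -3.05000e-01] 1686.7
left 46 ('top',) [ 6.19002e+02  1.48866e+02 -3.30000e-02] 826.2
left 46 ('side',) [ 6.52921e+02  2.55759e+02 -2.78000e-01] 1681.4
left 47 ('top',) [ 6.19082e+02  1.48476e+02 -3.00000e-02] 752.2
left 47 ('side',) [ 6.51166e+02  2.56037e+02 -2.57000e-01] 1664.0
right 45 ('top',) [ 6.18402e+02 -1.52586e+02 -1.40000e-02] 774.8
right 45 ('side',) [ 6.20241e+02 -1.41763e+02 -4.00000e-02] 1598.6
right 46 ('top',) [ 6.18391e+02 -1.52341e+02 -1.80000e-02] 739.5
right 46 ('side',) [ 6.20056e+02 -1.42442e+02 -4.00000e-02] 1595.0
right 47 ('top',) [ 6.18346e+02 -1.52522e+02 -1.70000e-02] 735.2
right 47 ('side',) [ 6.1945e+02 -1.4291e+02 -3.5000e-02] 1576.9
```

View pics/ov0.png

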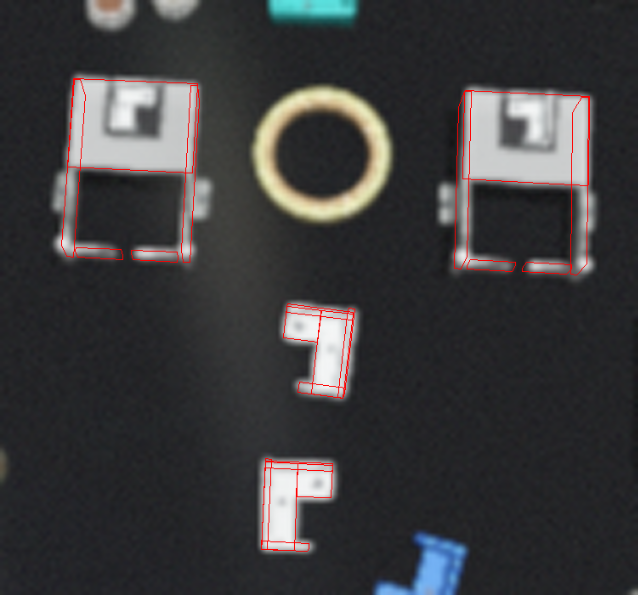

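```bash
python3 - <<'E'
from h import *
def tri(a,b):
    f=lambda X:np.r_[proj("top",X)[0]-a,proj("side",X)[0]-b]
    r=least_squares(f,[800,-150,50.]); print(r.x.round(0),r.fun.round(1))
tri((313,121),(350,192)); tri((434,126),(474,258))
print("mug,bottle",unproj("top",[[151,246],[195,239],[360,220],[360,268],[276,166],[299,267]],20).round(0).tolist())
print(bot.read_state()["eef_rot"])
for p,e in(((410,20,6),[1,0,0,0]),):
  pass
from scipy.spatial.transform import Rotation as R
def ori(yaw): return (R.from_euler("z",yaw)*R.from_quat([1,0,0,0])).as_quat()
for yaw in(np.pi/2,-np.pi/2,0,np.pi):
  for p in((404,31,6),(520,-10,6),(648,-160,6),(648,160,6),(645,-160,6)):
    print(round(yaw,2),p,(lambda j:None if j is None else np.round(j,2))(bot.solve_ik(p,ori(yaw))))
E
```

```text
[ 845. -116.   57.] [ 0.2 -0.2 -0.2  0.1]
[ 851. -520.   35.] [ 0.3 -0.4 -0.3  0.1]
mug,bottle [[429.0, 383.0, 20.0], [455.0, 247.0, 20.0], [532.0, -270.0, 20.0], [382.0, -268.0, 20.0], [700.0, -1.0, 20.0], [379.0, -79.0, 20.0]]
[ 9.88480485e-01 -1.51346582e-01 -3.49261116e-05  7.35846299e-04]
1.57 (404, 31, 6) [ 0.57  0.21 -0.84  0.   -0.52  2.57]
1.57 (520, -10, 6) [ 0.36  0.36 -0.59  0.   -0.62  2.78]
1.57 (648, -160, 6) None
1.57 (648, 160, 6) [ 0.53  0.55 -0.24  0.   -0.78  2.61]
1.57 (645, -160, 6) None
-1.57 (404, 31, 6) [ 0.57  0.21 -0.84  0.   -0.52 -0.57]
-1.57 (520, -10, 6) [ 0.36  0.36 -0.59  0.   -0.62 -0.36]
-1.57 (648, -160, 6) [ 0.05  0.55 -0.24  0.   -0.78 -0.05]
-1.57 (648, 160, 6) [ 0.53  0.55 -0.24  0.   -0.78 -0.53]
-1.57 (645, -160, 6) [ 0.05  0.54 -0.25  0.   -0.78 -0.05]
0 (404, 31, 6) [ 0.57  0.21 -0.84  0.   -0.52  1.  ]
0 (520, -10, 6) [ 0.36  0.36 -0.59  0.   -0.62  1.21]
0 (648, -160, 6) [ 0.05  0.55 -0.24  0.   -0.78  1.52]
0 (648, 160, 6) [ 0.53  0.55 -0.24  0.   -0.78  1.04]
0 (645, -160, 6) [ 0.05  0.54 -0.25  0.   -0.78  1.52]
3.14 (404, 31, 6) [ 0.57  0.21 -0.84 -0.   -0.52 -2.14]
3.14 (520, -10, 6) [ 0.36  0.36 -0.59 -0.   -0.62 -1.93]
3.14 (648, -160, 6) [ 0.05  0.55 -0.24  0.   -0.78 -1.62]
3.14 (648, 160, 6) [ 0.53  0.55 -0.24  0.   -0.78 -2.1 ]
3.14 (645, -160, 6) [ 0.05  0.54 -0.25  0.   -0.78 -1.62]
```

```bash
cat >> h.py <<'E'
from scipy.spatial.transform import Rotation as R
def ori(yaw): return (R.from_euler("z",yaw)*R.from_quat([1,0,0,0])).as_quat()
def pt(p,x,y,z): return xf(p,np.array([[x,y,z]],float))[0]
TR={1:np.array([618.2,-151,-.018]),-1:np.array([618.7,147.8,-.025])}  # tray of lh, rh
def st(tag=""):
    s=bot.read_state(); print(tag,round(s["t"],2),s["tcp_pos"].round(1),"F",s["contact_force"].round(1),"w",round(s["width"],1))
def snap(nm,cams=("top","side")):
    for n in cams: cv2.imwrite(f"pics/{n}_{nm}.png",bot.camera(n)[:,:,::-1])
E
python3 - <<'E'
from h import *
p=(549.8,-9.8,-.095); g=pt(p,-30,7,0); o=ori(-np.pi/2+p[2])
bot.move_gripper(26)
bot.move_ptp([g[0],g[1],170],o); st()
bot.line_to([g[0],g[1],45],200); st("above"); snap("a")
E
python3 - <<'E'
import cv2,numpy as np
a=cv2.imread("pics/top_a.png")[180:270,220:330];b=cv2.imread("pics/side_a.png")[170:260,180:290]
cv2.imwrite("pics/a.png",np.hstack([cv2.resize(x,(400,328),interpolation=cv2.INTER_CUBIC) for x in(a,b)]))
E
```

```text
3.77 [520.9   0.7 170. ] F [1.  0.4 0.1] w 26.3
above 4.55 [5.213e+02 4.000e-01 4.570e+01] F [-0.2  0.5  1. ] w 25.6
```

View pics/a.png

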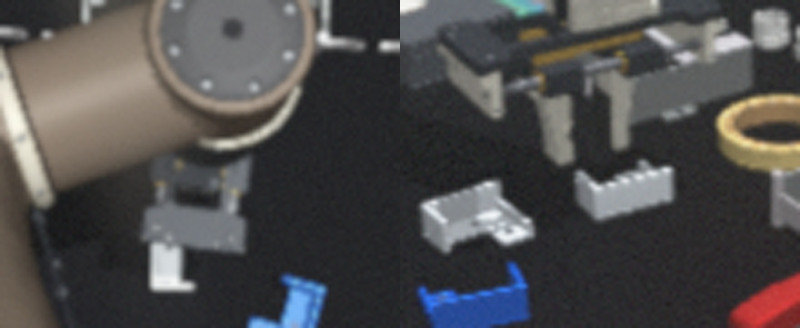

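```bash
python3 - <<'E'
from h import *
q=(521.3,.4,-.095)
for x in(-34,-13,13,34): print(x,[((proj("side",pt(q,x,y,45.7))[0]-[180,170])*3.64).round(0).tolist() for y in(-9.5,9.5)])
E
```

```text
-34 [[150.0, 168.0], [139.0, 158.0]]
-13 [[176.0, 161.0], [164.0, 151.0]]
13 [[207.0, 153.0], [196.0, 143.0]]
34 [[233.0, 146.0], [221.0, 137.0]]
```

```bash
python3 - <<'E'
from h import *
p=(549.8,-9.8,-.095); g=pt(p,-30,7,0)
bot.line_to([g[0],g[1],6.5],80); st("down")
bot.move_gripper(0,15); st("grip"); snap("b",("side",))
E
python3 - <<'E'
import cv2,numpy as np
b=cv2.imread("pics/side_b.png")[170:260,180:290]
cv2.imwrite("pics/b.png",cv2.resize(b,None,fx=5,fy=5,interpolation=cv2.INTER_CUBIC))
E
```

```text
down 5.28 [520.8   0.    6.7] F [-0.5 -0.   0.5] w 25.8
grip 5.79 [520.7   0.    6.8] F [-1.5  0.5  4.4] w 3.6
```

View pics/b.png

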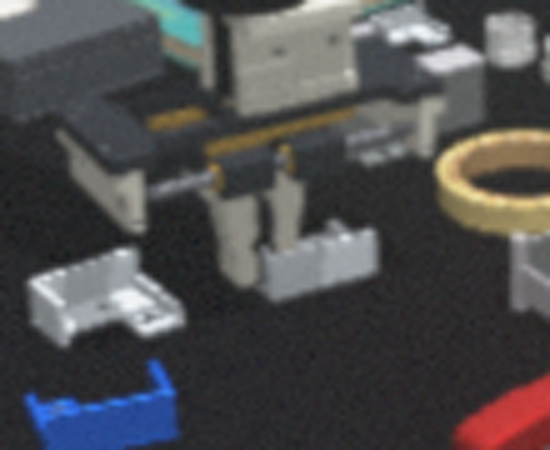

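```bash
python3 - <<'E'
from h import *
t=TR[1]
g=pt(t,-75,-3,6.8); bot.line_to(g,120,ori(-np.pi/2+t[2])); st("pre"); snap("c")
E
python3 - <<'E'
import cv2,numpy as np
a=cv2.imread("pics/top_c.png")[140:240,270:370];b=cv2.imread("pics/side_c.png")[160:260,210:350]
cv2.imwrite("pics/c.png",np.hstack([cv2.resize(a,None,fx=4,fy=4),cv2.resize(b,None,fx=4,fy=4,interpolation=cv2.INTER_CUBIC)][1:]))
cv2.imwrite("pics/ct.png",cv2.resize(a,None,fx=4,fy=4))
E
```

```text
pre 7.28 [ 543.2 -152.6    6.8] F [ 0.5 -2.   2.8] w 3.9
```

View pics/c.png

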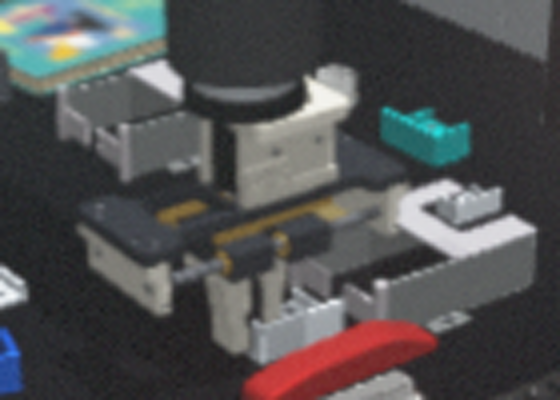

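View pics/ct.png

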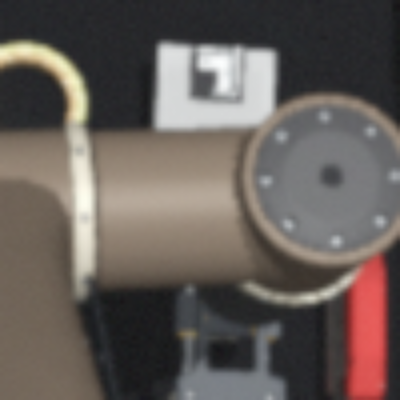

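```bash
cat > ov.py <<'E'
from h import *
import sys
def ov(src,cam,roi,f,items,out):
    u0,v0,u1,v1=roi
    big=cv2.resize(cv2.imread(src)[v0:v1,u0:u1],None,fx=f,fy=f,interpolation=cv2.INTER_CUBIC)
    for p,B in items:
        for b in B:
            q=(proj(cam,xf(p,boxpts(b)))-[u0,v0]+.5)*f-.5
            cv2.polylines(big,[cv2.convexHull(np.round(q).astype(np.int32))],True,(0,0,255),1)
    cv2.imwrite(out,big)
w=46
T=[(60,129,-w,w,40,43),(0,129,42,w,0,40),(0,129,-w,-42,0,40),(-1.5,1.5,4,38,7,27),(-1.5,1.5,-38,-4,7,27)]
E
python3 - <<'E'
from ov import *
b=pt(TR[1],-45,-10,0); p=(b[0],b[1],TR[1][2])
ov("pics/side_c.png","side",(255,195,355,260),7,[(p,bracket(1)),(TR[1],T)],"pics/co.png")
E
```

```text
(no output)
```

View pics/co.png

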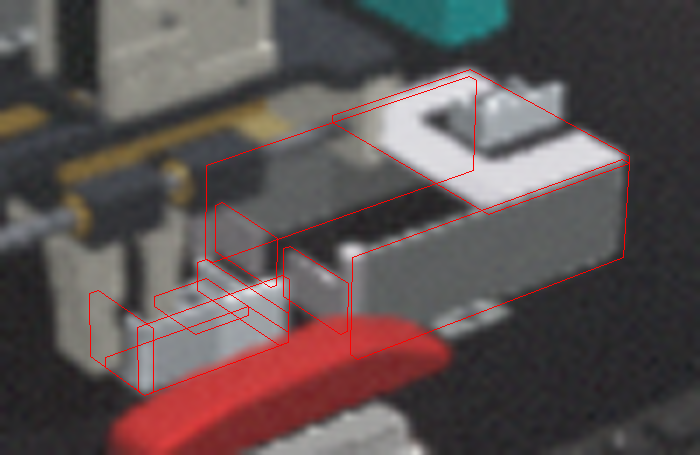

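```bash
python3 - <<'E'
from h import *
t=TR[1]
bot.line_to(pt(t,-30,-3,6.8),100); st("in1")
bot.line_to(pt(t,10,-3,6.8),100); st("in2")
bot.line_to(pt(t,28,-3,6.8),80); st("in3"); snap("d",("side",))
from ov import *
b=pt(t,58,-10,0); p=(b[0],b[1],t[2])
ov("pics/side_d.png","side",(255,185,355,250),7,[(p,bracket(1))],"pics/do.png")
E
```

```text
in1 7.97 [ 587.6 -153.3    6.8] F [-2.6 -1.5  5.2] w 3.9
in2 8.53 [ 628.4 -153.9    6.8] F [ 1.1 -1.4  3.5] w 3.8
in3 8.9 [ 646.7 -154.2    6.8] F [ 1.6 -0.4  2.4] w 3.4
```

View pics/do.png

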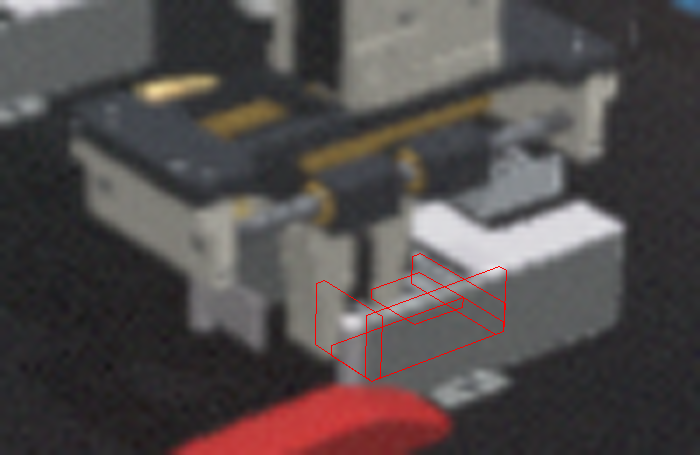

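```bash
python3 - <<'E'
from h import *
t=TR[1]
bot.move_gripper(14); st("open")
c=bot.read_state()["tcp_pos"]
bot.line_to([c[0],c[1],65],100); st("up")
bot.move_gripper(0,10)
o=ori(t[2])
bot.move_ptp(pt(t,-30,-7,65),o); st("back"); snap("e")
from ov import *
b=pt(t,58,-10,0); p=(b[0],b[1],t[2])
ov("pics/side_e.png","side",(255,185,355,250),7,[(p,bracket(1))],"pics/eo.png")
ov("pics/top_e.png","top",(270,130,370,230),6,[(p,bracket(1))],"pics/eot.png")
E
```

```text
open 9.42 [ 646.2 -154.1    6.5] F [ 1.5  3.3 -1.9] w 13.9
up 10.15 [ 645.7 -154.2   64.7] F [ 0.  -0.1 -0.9] w 14.3
back 12.05 [ 588.2 -157.4   65.1] F [-1.   0.2 -0.4] w 0.6
```

View pics/eo.png

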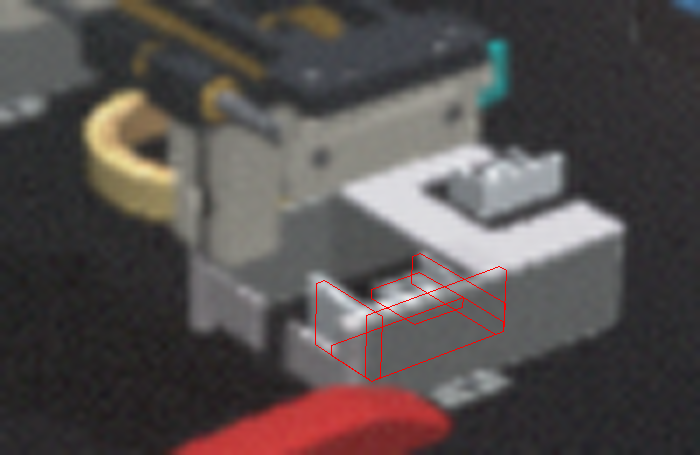

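View pics/eot.png

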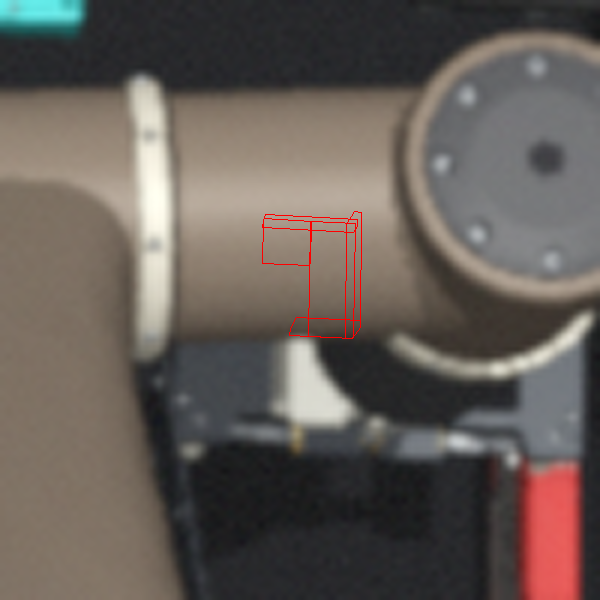

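```bash
python3 - <<'E'
from h import *
t=TR[1]
bot.line_to(pt(t,-30,-7,8),120); st("low")
bot.line_to(pt(t,14,-7,8),100); st("near")
bot.line_to(pt(t,36.5,-7,8),50); st("pushed")
g=pt(t,36.5,-7,8); 
bot.line_to(pt(t,35,-7,8),50)
bot.line_to(pt(t,35,-7,90),120); st("up"); 
E
```

```text
low 12.78 [ 588.4 -157.5    8.2] F [-0.3  0.4 -0.2] w 0.5
near 13.37 [ 632.1 -158.1    8.2] F [-0.6  0.3  0.5] w 0.6
pushed 13.97 [ 655.2 -158.5    8. ] F [0.3 2.1 0.2] w 0.9
up 15.05 [ 652.4 -158.6   89.3] F [-0.3  0.4 -0.2] w 0.9
```

```bash
python3 - <<'E'
from h import *
t=TR[1]
p=(434.2,26.6,-.012); g=pt(p,-30,-7,0)
bot.move_gripper(26)
bot.move_ptp([g[0],g[1],110],ori(-np.pi/2+p[2])); st()
bot.line_to([g[0],g[1],45],150); snap("f"); st()
from ov import *
b=pt(t,78,-10,0); p1=(b[0],b[1],t[2])
ov("pics/side_f.png","side",(255,185,355,250),7,[(p1,bracket(1))],"pics/fo.png")
ov("pics/top_f.png","top",(270,130,370,230),6,[(p1,bracket(1))],"pics/fot.png")
ov("pics/side_f.png","side",(160,180,280,270),6,[(p,bracket(-1))],"pics/fo2.png")
E
```

```text
17.51 [404.6  20.1 110.2] F [-0.2  0.2  0.2] w 25.9
 18.19 [404.9  20.3  45.8] F [ 0.1 -0.6  0.5] w 26.2
```

View pics/fo.png

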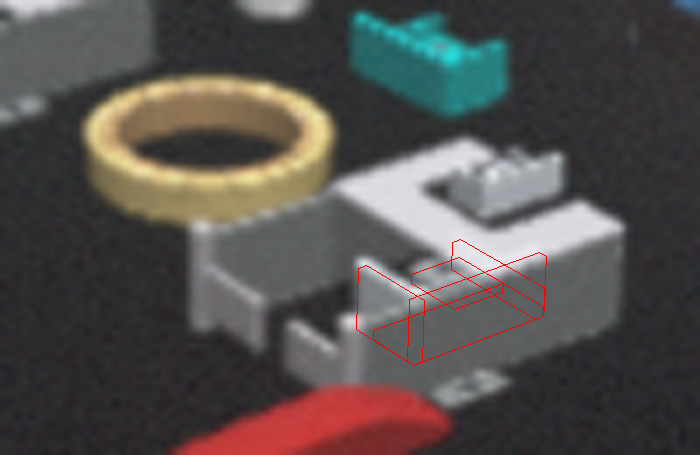

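View pics/fot.png

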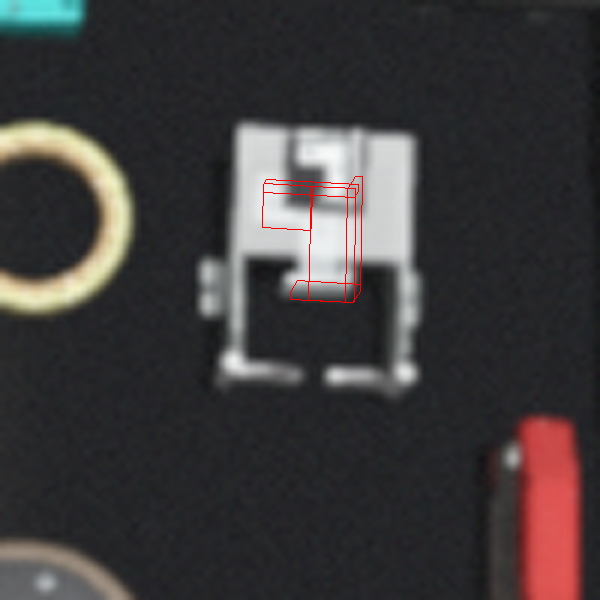

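View pics/fo2.png

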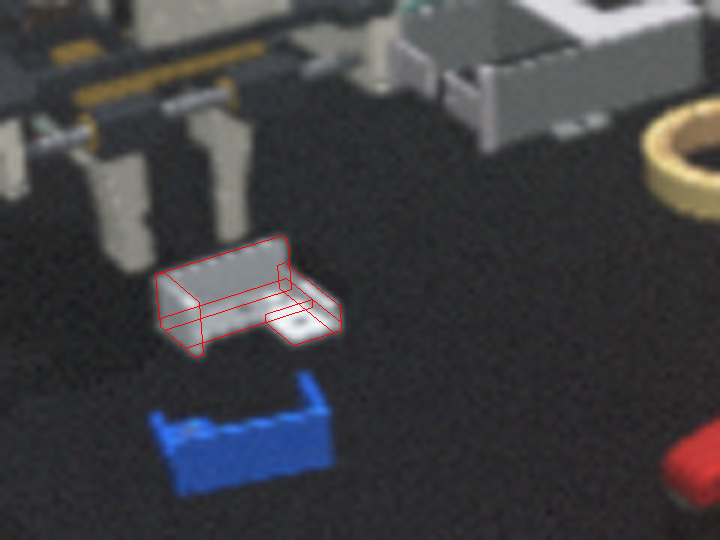

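```bash
python3 - <<'E'
from h import *
t=TR[-1]
p=(434.2,26.6,-.012); g=pt(p,-30,-7,0)
bot.line_to([g[0],g[1],6.5],80); st("down")
bot.move_gripper(0,15); st("grip")
bot.line_to(pt(t,-75,3,6.8),130,ori(-np.pi/2+t[2])); st("pre"); snap("g")
from ov import *
b=pt(t,-45,10,0); p1=(b[0],b[1],t[2])
ov("pics/side_g.png","side",(185,165,285,230),7,[(p1,bracket(-1)),(t,T)],"pics/go.png")
E
```

```text
down 18.82 [404.4  20.1   6.8] F [-0.8  0.5  0.2] w 26.5
grip 19.32 [404.2  20.    6.8] F [-1.3 -0.2  3.9] w 3.8
pre 20.96 [543.6 152.6   6.7] F [ 0.  -0.  -0.3] w 3.8
```

View pics/go.png

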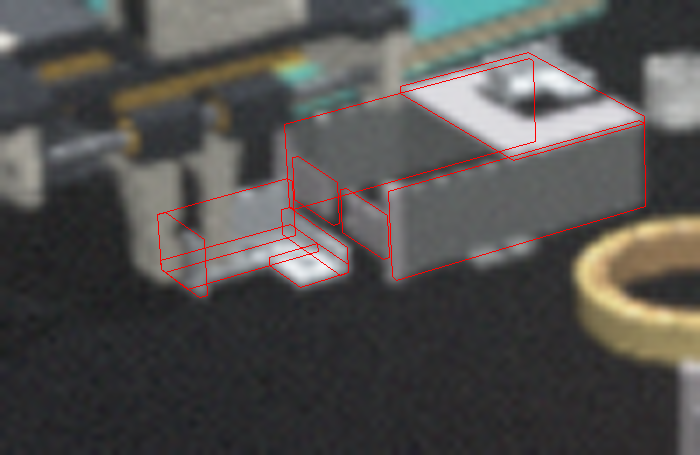

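View pics/top_g.png

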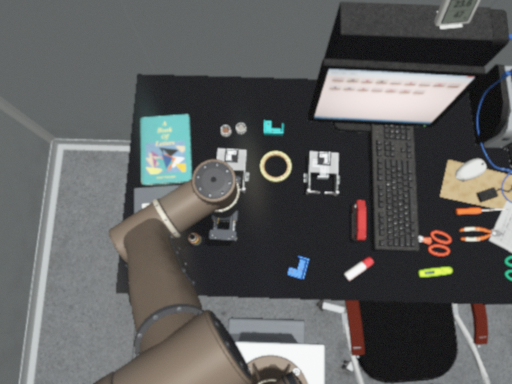

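```bash
python3 - <<'E'
from h import *
t=TR[-1]
bot.line_to(pt(t,-30,3,6.8),100); st("in1")
bot.line_to(pt(t,10,3,6.8),100); st("in2")
bot.line_to(pt(t,28,3,6.8),80); st("in3")
bot.move_gripper(14); st("open")
c=bot.read_state()["tcp_pos"]
bot.line_to([c[0],c[1],65],100); st("up")
bot.move_gripper(0,10)
bot.move_ptp(pt(t,-30,7,65),ori(t[2])); st("back"); snap("h",("side",))
from ov import *
b=pt(t,58,10,0); p=(b[0],b[1],t[2])
ov("pics/side_h.png","side",(185,165,285,230),7,[(p,bracket(-1))],"pics/ho.png")
E
```

```text
in1 21.66 [589.  151.5   6.7] F [ 0.8 -0.5 -1.4] w 4.0
in2 22.21 [628.4 150.4   6.7] F [ 0.4 -0.7 -0.9] w 3.7
in3 22.58 [646.8 149.8   6.8] F [ 0.9 -4.   0.7] w 3.9
open 23.05 [646.9 147.7   7.1] F [  4.9 -11.7   0.2] w 13.8
up 23.78 [646.4 147.8  64.5] F [-0.  -0.5 -0.8] w 13.9
back 25.63 [589.  155.6  65.1] F [-0.1 -0.4  0.6] w 0.4
```

View pics/ho.png

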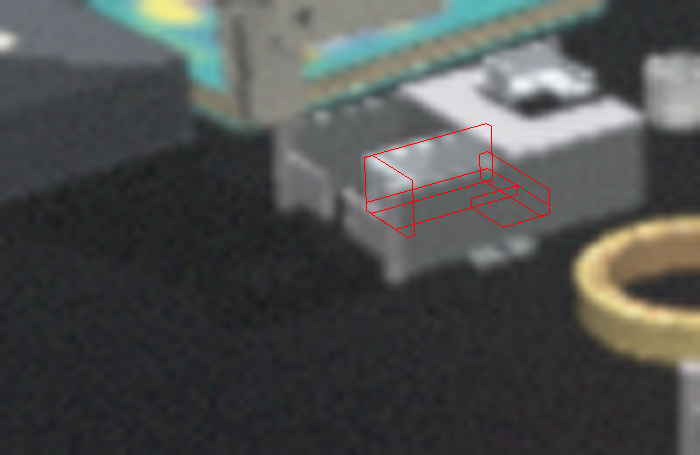

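```bash
python3 - <<'E'
from h import *
t=TR[-1]
bot.line_to(pt(t,-30,7,8),120); st("low")
bot.line_to(pt(t,14,7,8),100); st("near")
bot.line_to(pt(t,36.5,7,8),50); st("pushed")
bot.line_to(pt(t,35,7,8),50)
bot.line_to(pt(t,35,7,90),120); st("up"); 
bot.move_ptp([480,60,200],ori(0)); st(); snap("i")
from ov import *
I=[]
for h,dx in((1,78),(-1,78)):
    b=pt(TR[h],dx,-10*h,0); I.append(((b[0],b[1],TR[h][2]),bracket(h)))
ov("pics/side_i.png","side",(185,165,345,250),5,I,"pics/io.png")
ov("pics/top_i.png","top",(195,130,355,210),5,[],"pics/iot.png")
E
```

```text
low 26.31 [589.2 155.6   8.2] F [ 0.2 -0.6  0.6] w 0.7
near 26.9 [632.8 154.2   8.1] F [-0.8 -0.6 -0.1] w 0.7
pushed 27.5 [656.  153.8   8. ] F [ 1.1 -0.9 -0.4] w 0.4
up 28.58 [653.3 153.8  89.3] F [-0.3  0.2 -0.7] w 0.3
 29.48 [480.5  60.3 199.7] F [ 1.2  0.6 -0.8] w 0.4
```

View pics/io.png

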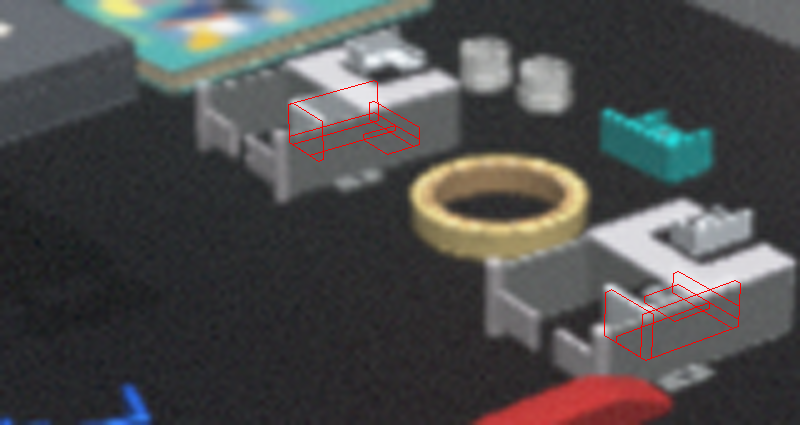

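View pics/iot.png

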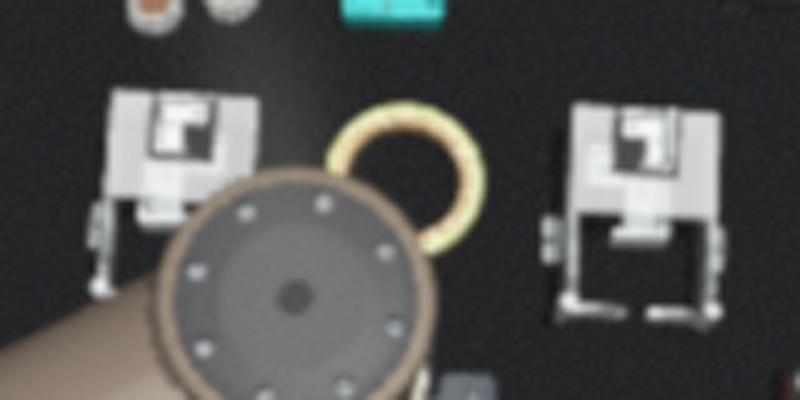

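```bash
python3 - <<'E'
from h import *
bot.move_ptp([440,-90,200],ori(0)); st(); snap("j")
from ov import *
ov("pics/top_j.png","top",(200,135,350,205),5,[],"pics/jo.png")
ims={n:cv2.imread(f"pics/{n}_j.png") for n in("top","side")}
a=cv2.imread("pics/top0.png").astype(int); d=np.abs(a-ims["top"].astype(int)).sum(2)
for nm,(u,v) in dict(mug=(151,246),bottle=(195,239),stapler=(360,220),glue=(360,268),tape=(276,166)).items(): print(nm,d[v-14:v+14,u-16:u+16].mean().round(1))
E
```

```text
30.25 [440.3 -90.5 199.5] F [0.3 0.9 0.2] w 0.7
mug 12.9
bottle 147.2
stapler 164.2
glue 12.8
tape 10.3
```

View pics/jo.png

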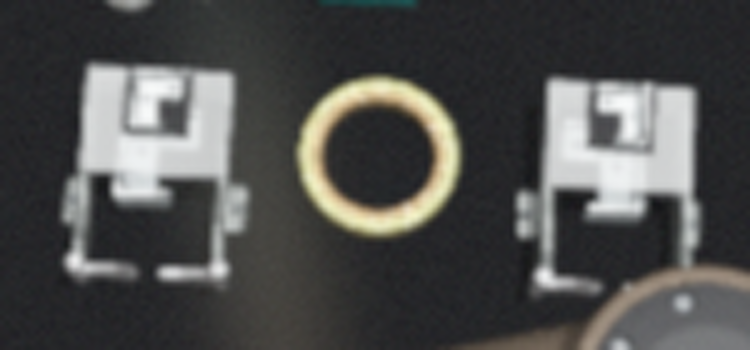

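View pics/top_j.png

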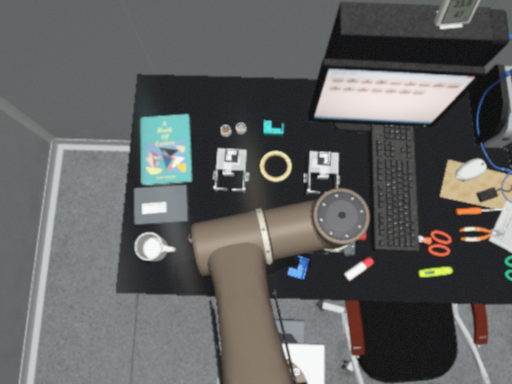

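```bash
python3 - <<'E'
from h import *
for h,uv,src in((-1,(140,191),"j"),(1,(615,207),"j")):
    w=unproj("top",[[200+(uv[0]+.5)/5-.5,135+(uv[1]+.5)/5-.5]],26)[0]; t=TR[h]; c,s=np.cos(t[2]),np.sin(t[2]); d=w[:2]-t[:2]
    print(h,"rear flange in tray",(c*d[0]+s*d[1]).round(1),(-s*d[0]+c*d[1]).round(1))
a=cv2.imread("pics/top0.png").astype(int)
for n,f,(u,v) in(("bottle","top_g",(195,239)),("stapler","top_i",(360,220))):
    print(n,np.abs(a-cv2.imread(f"pics/{f}.png"))[v-10:v+10,u-8:u+8].sum(2).mean().round(1))
    b=cv2.imread("pics/side0.png").astype(int); e=np.abs(b-cv2.imread("pics/side_j.png")).sum(2)
print("side bottle",e[175:202,162:177].mean().round(1),"stapler",e[238:270,270:318].mean().round(1))
E
```

```text
-1 rear flange in tray 51.8 8.1
1 rear flange in tray 51.6 0.8
bottle 26.1
stapler 8.4
side bottle 6.1 stapler 7.1
```

```bash
python3 -c "
from plant import bot
print(bot.close_job(), bot.read_state()['t'])"
```

```text
the job is handed in; nothing more can be done
the job is handed in; nothing more can be done
```

I put each bracket in the tray of its own hand and handed the job in. The clock was at 30.3 s at my last check; the system gave no verdict.

- **Identification:** The front bracket is right-hand and went into the left tray, whose sample points right. The rear bracket is left-hand and went into the right tray. I left the blue and turquoise look-alikes alone.
- **Method:** I gripped each bracket by its rear flange and slid it along the worktop through the doors. I then let go, closed the fingers and pushed it the last stretch from behind.
- **Bracket positions:** In the last pictures the rear flanges are about 52 mm behind the doorways. That puts the bracket origins at about 78–82 mm, within the required 45–115 mm. The top picture reads about 3 mm deeper than the pushes I commanded.
- **Doors:** All four leaves look shut, but I judged this by eye and did not measure the angles. The arm covered part of one tray in each of the last two top pictures, so each door was clear in one of them.
- **Bystanders:** The mug, glue stick and tape match the first top picture, and the bottle and stapler match the first side picture. The bottle matched less exactly in an earlier top picture, which had the arm close by.
- **One oddity:** When I let go of the right-hand bracket, about 12 N of side force appeared on the tool and the tip shifted 2 mm. I think a door leaf was wedged against a finger. It cleared when I lifted, and later pictures showed nothing wrong.

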